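# Clamp a batten in the ratchet clamp, two clicks past the bite

### The arm

A 7-joint arm with a two-finger parallel gripper is mounted at the origin on a cart in front of the work surface, level with it; the furniture and walls round the work are solid. World frame = base frame: x ahead of the robot, y to its left, z up, the work surface at z = 0. Lengths are in m, angles in rad, forces in N, time in s.
With the tool pointing down it reaches from about 0.425 to 0.875 m from the base axis. Payload 8.4 kg.
Tool frame: the origin (TCP) lies midway between the tips of the shut fingers; the grasp point (between the pads) lies 19 mm behind it; z points along the fingers, y is the line along which they close (so a half turn about z gives the same grasp; the last joint's range is limited). The gripper opens to 87 mm and grips with 3 to 60 N. Pads are 19 mm wide; open, the fingers measure 117 mm over their backs; the gripper's body (75 mm by 190 mm) begins 51 mm behind the grasp point.
Start: joints at [-1.219, 0.333, 0.04, 1.465, -0.013, 1.343, -0.059], TCP at [0.283, 0.585, 0.223] pointing down, gripper open.
Joint ranges: [-2.58, 2.58], [-0.38, 2.09], [-1.3, 1.39], [0.25, 2.4], [-1.5, 4.64], [0.08, 2.09], [-2.65, 2.65]. Speed limits (rad/s): [2.22, 2.22, 2.79, 2.79, 3.14, 3.14, 3.14].

### API

Orientations are given as a rotation vector (axis times angle).
In Python, from workcell import * gives the robot as it stands.
- The arm moves only by the tool arm_command, never from a script. Its argument "moves" is a list that holds one entry, the list of rows, each a list of 7 numbers: the shift along the tool's x, y, z scaled (see below), then the turn, a rotation vector about the tool's x, y, z scaled (see below), then the closure, from 0 (fully open) to 1 (shut). A call has 1 to 20 rows; each row shifts and turns the commanded pose from where the row before left it, along the tool's axes as they then stand; what a row does not reach is not made up. The controller multiplies each number of a shift by 50 mm and each number of a turn by 0.1 rad. A row lasts 1/10 s, in which the tool goes at most 50 mm and 8.59 degrees, less where a joint would pass 70% of its speed; a pose out of reach is approached as far as the arm can. A call with a number of a shift or a turn outside -1 to 1 is refused whole. A call with a gripper value outside its range is refused whole. The fingers move at their own pace and stop on an object; "newtons" is the grip in N (left out, the last holds). Time passes only in rows, so rows that do not move let the fingers close. It gives the time, the measured TCP pose, the force, the opening and the grip force at its end, in the units of the state.
- state(): the state, without advancing time (a new reading comes with each control period).
- get_image(name): name is "scene" or "top" or "wrist"; returns the picture (400x640x3 uint8, red, green, blue); there is no depth.
- camera_params(name): a dict with "fx", "fy", "cx", "cy" (pixels), "R" (3x3) and "t" (3): a world point X has camera coordinates R X + t; the wrist camera has in their place "mount" (4x4, takes a point from camera to tool coordinates, whose origin is the TCP and whose axes are the flange's). Camera axes: x right, y down, z forward; pixel columns grow to the right and rows downward; lengths in m; the calibration is good to about 2 mm. A picture is of the moment at which its call begins: read the wrist's pose just before it. camera_params takes no time and is no camera call.
- sign_off(): hands the job in; it is judged then, once.
The state is a dict: "clock": time; "joint_pos": joint angles; "joint_vel": joint speeds; "joint_torque": joint torques, N m; "tool_pos": TCP position; "tool_rot": TCP orientation; "ft_force": force on the tool from outside, world axes, zero at the start; "moment": the same for the moment, N m; "width": opening from 0.0 (shut) to 1.0 (fully open); "finger_force": force on a finger pad.
Only numpy, scipy, OpenCV 4.12 (cv2) and the standard library are available. Lean on these libraries where they do the work, as an engineer would, in place of code of your own. Each camera call takes 0.05 s, during which the arm holds its last target. There are 200 camera calls.

### The job

Lay the small wooden batten flat on the bed of the blue ratchet clamp, lengthwise between the sprung jaw and the grey anvil, and let go of it. Then wind the clamp's black knob clockwise until the jaw has brought the batten up against the anvil and bites, and go on for two clicks past the bite, so that the pawl catches on that tooth and holds the batten clamped when you let go. Feel for the bite and do not overwind it, which crushes the wood; leave the other things on the bench alone.

Things in the scene. Friction and masses are not known exactly. Their poses are not given: they have to be found in the camera images.
- batten_mid (a point): centre of the loose wooden batten, a plain brown block 70 x 30 x 12 mm (about 20 g) lying flat on the bench: x runs along its 70 mm length, y across its 30 mm width, z up; its underside is 6 mm below this point
- batten: the same wooden batten; origin at the centre of its underside
- clamp: the ratchet clamp, a blue plate 260 x 112 x 8 mm bolted to the bench, origin under its middle, x along it from the knob to the anvil, y across, z up. Knob axis at x = -75 mm; the bed, a steel bar 22 mm wide, runs from x = 22 to 129 mm. Between them a grey carriage with a coil spring pushes the steel jaw along the bed; at its far end the grey anvil is set at a different place each time
- clamp_bed (a point): point on top of the bed, 18 mm above the bench, where the middle of the batten's underside belongs; axes as the clamp. The batten overhangs the bed 4 mm on each side. The faces of jaw (-x side) and anvil (+x side), 26 and 28 mm wide, 18 to 19 mm high, both stand 39 mm or more from here: at least 4 mm of play at each end. Winding then pushes the batten along to the anvil
- knob_grip (a point): centre of the black bar knob, on its axis, 60 mm above the bench: the bar is 52 mm long (this frame's x), 16 mm wide (y), 30 mm high (15 mm up and down from here), with a white mark on one end of its top; below it a stem, the toothed wheel (76 mm across, top 30 mm above the bench) and the red pawl (top 36 mm). The frame turns with the knob
- ratchet_knob (a joint): angle of knob and toothed wheel in rad, 0 at the start, growing as it is wound clockwise seen from above. 16 teeth: a click every 0.393 rad, the pawl dropping in as the angle passes 0.41, 0.81, 1.20, ... Let go under load it falls back onto the last tooth passed, to rest at 0.38, 0.78, 1.17, ... (within 0.03). Wound without load it takes 0.05 N m or less
- pawl (a joint): angle of the red sprung pawl in rad: near 0 in the gap between teeth, rising to about 0.23 as it rides up each tooth, and dropping back with each click (just before, it pushes the wheel lightly forward). After the bite the resisting torque on the knob rises by about 0.12 N m for each click of turning (15 N at the jaw); the bite comes after the second click, anywhere between two teeth
- file_handle: turned wooden file handle, 130 x 29 mm, lying on the bench; to be left alone
- red_case: red cutter case, 31 x 78 x 19 mm, lying on the bench; to be left alone
- nail_block: small wood block with two nails standing in it, 30 x 55 x 38 mm; to be left alone
- pin_dish: shallow round metal dish, 74 mm across, 18 mm high; to be left alone
There are look-alikes about, which are no part of the job. Leave any purple or yellow look-alike of the batten alone.

How it is judged:
On the way, in this order (a step that is already met when the one before it is completed fails the run):
1. the batten lies flat on the bed between jaw and anvil, let go (x of batten_mid in the frame of clamp_bed between -0.01 and 0.026 m and y of batten_mid in the frame of clamp_bed between -0.009 and 0.009 m and z of batten_mid in the frame of clamp_bed between 0.003 and 0.009 m and angle between batten_mid's own z axis and vertical below 0.12 rad and angle between the x axis of batten_mid and the x axis of clamp_bed, either way round below 0.17 rad and contact force between the fingers and batten below 0.05 N and contact force between batten and clamp below 2 N), for 0.2 s.
2. the jaw bites on the batten (contact force between batten and clamp above 5 N), for 0.1 s.
At the end, for the whole second after the job is handed in: The batten lies flat and lengthwise on the bed (within 10 degrees, 9 mm across), held between jaw and anvil by the pawl alone with 12 to 37 N: the second tooth after the bite (15 N a tooth, a little leeway). Knob and batten at rest (x of batten_mid in the frame of clamp_bed between -0.01 and 0.026 m and y of batten_mid in the frame of clamp_bed between -0.009 and 0.009 m and z of batten_mid in the frame of clamp_bed between 0.003 and 0.009 m and angle between batten_mid's own z axis and vertical below 0.12 rad and angle between the x axis of batten_mid and the x axis of clamp_bed, either way round below 0.17 rad and contact force between batten and clamp between 12 and 37 N and velocity of joint ratchet_knob between -0.05 and 0.05 rad/s and linear speed of batten below 0.01 m/s); the robot touches nothing.
It fails at once if the clamp is overwound: it presses on the batten with more than 50 N (contact force between batten and clamp above 50 N).
It fails at once if the file handle is pushed more than 20 mm (distance of file_handle from where it was at the start of the episode above 0.02 m).
It fails at once if the red case is pushed more than 20 mm (distance of red_case from where it was at the start of the episode above 0.02 m).
It fails at once if the nail block is pushed more than 20 mm (distance of nail_block from where it was at the start of the episode above 0.02 m).
It fails at once if the pin dish is pushed more than 20 mm (distance of pin_dish from where it was at the start of the episode above 0.02 m).
It also fails if it takes over 72 s, if anything falls off the work surface, if the arm or the gripper's body presses on something with over 40 N, if the wrist force passes 120 N, or if a joint passes its speed limit or range.

## Working session

There is one attempt and no reset: what is moved stays moved. The work goes in short steps, Python scripts to look and compute and a tool call to move; the robot and the scene stay as the last step left them, time stands still between calls to the robot, and variables do not carry over. Pictures are saved under pics/ and viewed, at most 10 in all, crops included, and the job is handed in when it is done.

Besides the shell and the picture viewer there is one more tool, called after "Call:" in YAML: its name, and indented under it one key for each argument. arm_command: Moves the arm, as the interface text tells. Its arguments: {"type":"object","properties":{"moves":{"type":"array"},"newtons":{"type":"number"}},"required":["moves"]}

```bash
mkdir -p pics; ls; python3 - <<'E'
from workcell import *
import cv2, numpy as np
s=state(); print({k:np.round(v,3) for k,v in s.items()})
for n in ("top","scene"):
    im=get_image(n); cv2.imwrite(f"pics/{n}0.png",im[:,:,::-1]); p=camera_params(n); print(n,{k:np.round(v,3).tolist() for k,v in p.items()})
print(camera_params("wrist"))
E
```

```text
pics
{'clock': np.float64(0.0), 'joint_pos': array([-1.219,  0.334,  0.04 ,  1.466, -0.013,  1.343, -0.058]), 'joint_vel': array([-0.   ,  0.002,  0.   , -0.001,  0.   ,  0.001, -0.001]), 'joint_torque': array([ 0.0000e+00, -6.5637e+01,  1.3350e+00, -4.0380e+01, -6.0000e-02,
        4.5000e-02,  0.0000e+00]), 'tool_pos': array([0.283, 0.585, 0.222]), 'tool_rot': array([-7.020e-01, -3.062e+00,  2.000e-03]), 'ft_force': array([-0.063, -0.382,  0.118]), 'moment': array([ 0.017,  0.031, -0.004]), 'finger_force': np.float64(0.0), 'width': np.float64(0.998)}
top {'fx': 380.02, 'fy': 380.02, 'cx': 310.536, 'cy': 208.607, 'R': [[0.007, -1.0, 0.005], [-0.995, -0.007, -0.103], [0.104, -0.005, -0.995]], 't': [-0.083, 0.564, 1.06]}
scene {'fx': 458.367, 'fy': 458.367, 'cx': 324.288, 'cy': 205.643, 'R': [[-0.839, -0.544, -0.009], [-0.246, 0.394, -0.886], [0.485, -0.741, -0.464]], 't': [0.393, 0.225, 1.386]}
{'fx': 278.6557642504562, 'fy': 278.6557642504562, 'cx': 318.0133693991961, 'cy': 204.55201378592056, 'mount': array([[-7.41999099e-04, -9.54632464e-01, -2.97785675e-01,
         8.15574381e-02],
       [ 9.99999474e-01, -9.19304083e-04,  4.55357075e-04,
         5.25458417e-04],
       [-7.08454234e-04, -2.97785180e-01,  9.54632644e-01,
        -1.62630549e-01],
       [ 0.00000000e+00,  0.00000000e+00,  0.00000000e+00,
         1.00000000e+00]])}
```

View pics/top0.png

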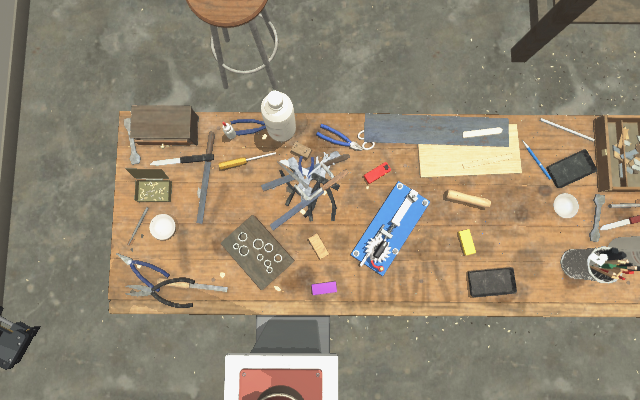

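View pics/scene0.png

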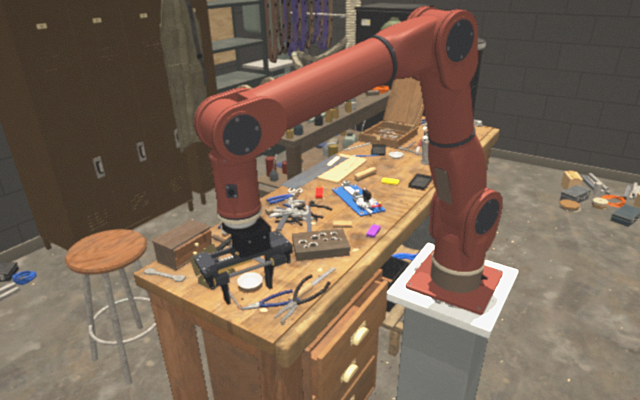

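The top view shows the blue clamp around (390,228), with the knob end at lower left (375,252) and the anvil at upper right (412,195). Batten candidates are a brown block at (318,246), purple at (323,288), yellow at (467,242) and the nail block at (301,150). The plain brown block at (318,246) fits the description. I'll confirm it in an enlarged crop.

```bash
python3 - <<'E'
import cv2
im=cv2.imread("pics/top0.png")[170:300,290:440]
cv2.imwrite("pics/crop1.png",cv2.resize(im,None,fx=4.6,fy=4.6,interpolation=cv2.INTER_CUBIC))
E
```

```text
(no output)
```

View pics/crop1.png

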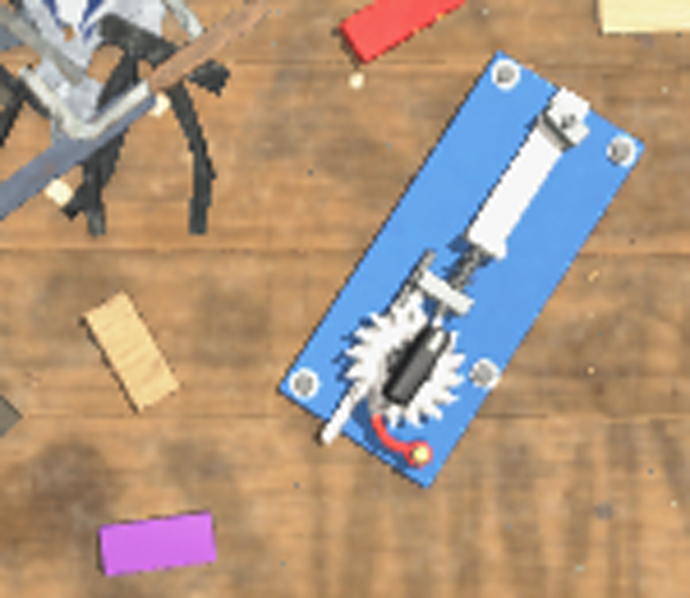

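The crop confirms that the plain light-brown block at crop (130,350), which is top (318,246), is the batten. It also shows the knob bar at crop (415,368) with the mark at its upper-right end, the bed from (490,240) to (555,130), and the anvil at about (563,118).

```bash
cat > h.py <<'E'
from workcell import *
import numpy as np, cv2
from scipy.spatial.transform import Rotation as R
def cam(n,s=None):
    p=camera_params(n)
    K=np.array([[p['fx'],0,p['cx']],[0,p['fy'],p['cy']],[0,0,1]])
    if n=='wrist':
        T=np.eye(4);T[:3,:3]=R.from_rotvec(s['tool_rot']).as_matrix();T[:3,3]=s['tool_pos']
        M=T@p['mount']; return K,M[:3,:3],M[:3,3]
    return K,p['R'].T,-p['R'].T@p['t']
def ray(px,z,c):
    K,Rw,o=c
    d=(Rw@np.linalg.inv(K)@np.c_[np.atleast_2d(px).astype(float),np.ones(len(np.atleast_2d(px)))].T).T
    return o+d*((z-o[2])/d[:,2])[:,None]
def proj(X,c):
    K,Rw,o=c
    q=(K@Rw.T@(np.atleast_2d(X)-o).T).T
    return q[:,:2]/q[:,2:]
def delta(pos,yaw,s):
    """shift in tool axes (units of 50mm) and turn about tool z (units .1 rad) to reach pos, tool down with tool x at yaw"""
    A=R.from_rotvec(s['tool_rot']); x=np.array([np.cos(yaw),np.sin(yaw),0]); z=np.array([0,0,-1.])
    B=R.from_matrix(np.c_[x,np.cross(z,x),z])
    return A.inv().apply(np.array(pos)-s['tool_pos'])/.05,(A.inv()*B).as_rotvec()/.1
E
python3 - <<'E'
from h import *
s=state(); c=cam('top'); im=cv2.imread("pics/top0.png")
hsv=cv2.cvtColor(im,cv2.COLOR_BGR2HSV)
m=cv2.inRange(hsv,(100,110,90),(115,255,255)); m[:,:340]=0;m[:180]=0;m[280:]=0;m[:,440:]=0
P=ray(np.argwhere(m)[:,::-1],.008,c)[:,:2]
r=cv2.minAreaRect((P*1000).astype(np.float32)); print('clamp',r, len(P))
f=lambda a:np.array(a)/4.6+[290,170]-.4
B=ray(f([(125,293),(82,320),(140,410),(179,384)]),.012,c); print('batten',B.round(4),B.mean(0))
d=(B[2]-B[1]+B[3]-B[0]);print(np.degrees(np.arctan2(d[1],d[0])),np.linalg.norm(d)/2)
K=ray(f([(440,338),(395,395)]),.075,c);print('knob',K,ray(f([(418,367)]),.075,c))
x=np.array(R.from_rotvec(s['tool_rot']).as_matrix());print(x.round(3))
E
```

```text
clamp ((512.5750122070312, -311.5107421875), (110.9034194946289, 258.3856506347656), 56.720306396484375) 2127
batten [[ 0.4942 -0.0976  0.012 ]
 [ 0.4771 -0.0706  0.012 ]
 [ 0.4212 -0.1073  0.012 ]
 [ 0.4375 -0.1317  0.012 ]] [ 0.45751363 -0.10178737  0.012     ]
-147.83812326279096 0.0664531263803745
knob [[ 0.46638513 -0.28294182  0.075     ]
 [ 0.4326961  -0.25588898  0.075     ]] [[ 0.44921913 -0.26968401  0.075     ]]
[[-0.9    0.436 -0.001]
 [ 0.436  0.9   -0.001]
 [-0.    -0.001 -1.   ]]
```

Call:
arm_command:
  moves:
    - [[-0.67,-0.6,0,0,0,0,0],[-0.67,-0.6,0,0,0,0,0],[-0.67,-0.6,0,0,0,0,0],[-0.67,-0.6,0,0,0,0,0],[-0.67,-0.6,0,0,0,0,0],[-0.67,-0.6,0,0,0,0,0],[-0.67,-0.6,0,0,0,0,0],[-0.67,-0.6,0,0,0,0,0],[-0.49,-0.75,0,0,0,0,0],[-0.49,-0.75,0,0,0,0,0],[-0.49,-0.75,0,0,0,0,0],[-0.49,-0.75,0,0,0,0,0],[-0.49,-0.75,0,0,0,0,0],[-0.49,-0.75,0,0,0,0,0],[-0.49,-0.75,0,0,0,0,0],[-0.49,-0.75,0,0,0,0,0],[-0.49,-0.75,0,0,0,0,0]]

```text
clock: 1.8
tool_pos: [0.4709, -0.1494, 0.2226]
tool_rot: [0.702, 3.062, 0.001]
ft_force: [0.2, 0.9, 0.3]
width: 1.002
finger_force: 0.0
```

Call:
arm_command:
  moves:
    - [[0,0,0,0,0,1,0],[0,0,0,0,0,1,0],[0,0,0,0,0,1,0],[0,0,0,0,0,1,0],[0,0,0,0,0,1,0],[0,0,0,0,0,1,0],[0,0,0,0,0,1,0],[0,0,0,0,0,1,0],[0,0,0,0,0,1,0],[0,0,0,0,0,1,0],[0,0,0,0,0,1,0],[0,0,0,0,0,1,0],[0,0,0,0,0,1,0],[0,0,0,0,0,1,0],[0,0,0,0,0,1,0],[0,0,0,0,0,1,0],[0,0,0,0,0,1,0],[0,0,0,0,0,1,0],[0,0,0,0,0,1,0],[0,0,0,0,0,1,0]]

```text
clock: 3.8
tool_pos: [0.471, -0.1476, 0.2223]
tool_rot: [-2.958, -1.057, 0.001]
ft_force: [0.0, 0.1, -0.9]
width: 1.004
finger_force: 0.0
```

```bash
python3 - <<'E'
from h import *
s=state(); print(s['clock'],s['tool_pos'],s['joint_pos'].round(2)); im=get_image('wrist'); cv2.imwrite('pics/w1.png',im[:,:,::-1])
c=cam('wrist',s); np.savez('w1.npz',K=c[0],R=c[1],o=c[2])
print(proj([[.4575,-.1018,.012],[.5126,-.3115,.008],[.45,-.27,.075]],c)); print(delta([.4575,-.1018,.05],np.radians(32.2),s))
E
```

```text
3.8 [ 0.47099463 -0.14755211  0.22229898] [-0.49 -0.02  0.71  1.86  0.01  1.29 -0.67]
[[285.33364173 167.80386169]
 [423.20849716 228.90514662]
 [383.05808334 265.77357971]]
(array([ 0.37277986, -0.87733749,  3.44619122]), array([-0.00390954,  0.00441946,  1.24633053]))
```

View pics/w1.png

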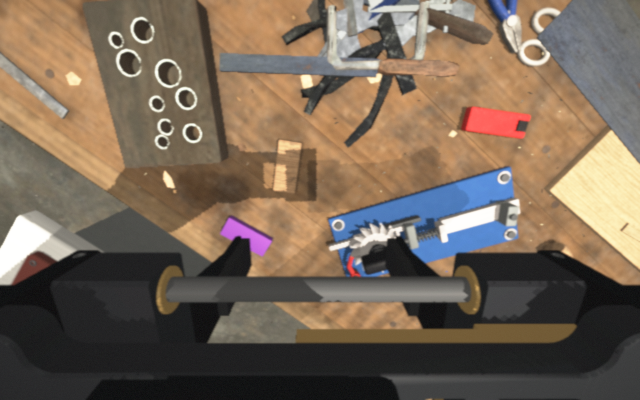

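The wrist view has the batten at (286,166), matching the top-view prediction of (285,168), the clamp from (330,215) to (515,235), and the anvil at (510,213). I'll enlarge both for measuring.

```bash
python3 - <<'E'
import cv2,numpy as np
im=cv2.imread("pics/w1.png")
a=cv2.resize(im[125:205,250:320],None,fx=5,fy=5,interpolation=cv2.INTER_CUBIC)
b=cv2.resize(im[190:270,400:530],None,fx=6,fy=6,interpolation=cv2.INTER_CUBIC)
cv2.imwrite("pics/clampcrop.png",b)
g=cv2.cvtColor(im,cv2.COLOR_BGR2HSV)
for v in range(130,200,6): print(v,[tuple(int(q) for q in g[v,u]) for u in range(264,308,4)])
E
```

```text
130 [(15, 109, 164), (15, 112, 168), (15, 114, 172), (15, 112, 168), (15, 111, 167), (14, 114, 155), (14, 115, 151), (15, 118, 149), (15, 120, 149), (15, 117, 164), (14, 114, 177)]
136 [(15, 110, 160), (15, 107, 162), (15, 111, 165), (15, 113, 163), (15, 113, 158), (15, 114, 161), (15, 117, 153), (15, 113, 151), (15, 110, 150), (14, 108, 158), (15, 115, 162)]
142 [(15, 107, 172), (15, 108, 158), (15, 114, 154), (15, 109, 140), (20, 95, 248), (17, 102, 239), (17, 104, 240), (15, 109, 212), (14, 114, 195), (15, 111, 151), (14, 118, 164)]
148 [(15, 102, 188), (15, 105, 182), (15, 97, 168), (15, 99, 137), (20, 90, 250), (20, 93, 248), (18, 99, 245), (17, 104, 238), (16, 104, 238), (15, 113, 214), (15, 120, 145)]
154 [(15, 96, 106), (15, 96, 109), (16, 92, 111), (15, 100, 117), (15, 111, 181), (15, 113, 185), (15, 110, 165), (15, 109, 159), (15, 107, 143), (15, 112, 98), (15, 116, 112)]
160 [(16, 111, 124), (15, 110, 116), (15, 104, 105), (15, 107, 131), (15, 113, 154), (15, 114, 152), (15, 111, 158), (15, 110, 158), (15, 113, 156), (15, 114, 101), (15, 124, 113)]
166 [(15, 119, 172), (15
[... 359 characters left out ...]
15, 123, 195), (15, 122, 190), (17, 106, 238), (17, 106, 241), (17, 105, 241), (15, 111, 143), (14, 106, 125), (15, 111, 113), (15, 113, 104), (16, 110, 107)]
184 [(15, 122, 180), (15, 125, 190), (15, 123, 166), (18, 102, 243), (18, 101, 245), (17, 105, 240), (15, 114, 146), (15, 111, 149), (14, 110, 107), (15, 111, 115), (15, 114, 105)]
190 [(15, 117, 122), (14, 118, 125), (15, 118, 125), (15, 115, 220), (15, 113, 221), (14, 115, 209), (14, 112, 155), (15, 112, 152), (15, 116, 99), (15, 117, 122), (15, 116, 114)]
196 [(15, 109, 110), (14, 113, 120), (16, 117, 122), (15, 114, 123), (15, 116, 117), (14, 111, 119), (15, 118, 117), (15, 119, 118), (15, 122, 115), (15, 115, 111), (15, 116, 110)]
```

View pics/clampcrop.png

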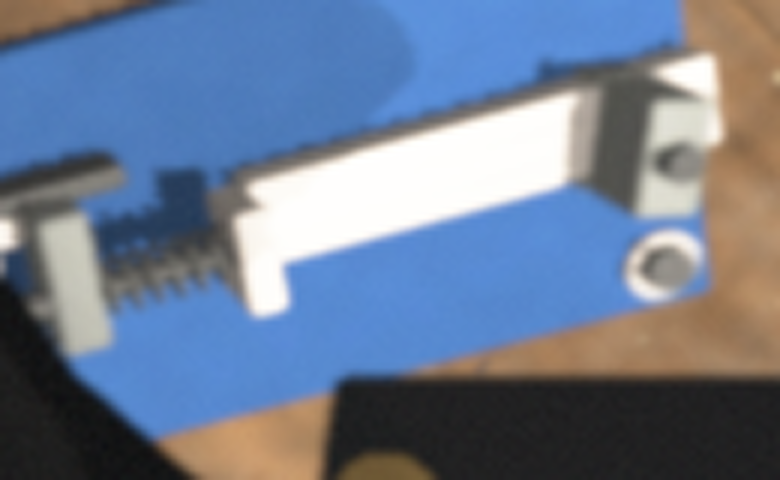

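The crop shows the jaw block's anvil-facing top edge at crop (270..290, 200..300), and the anvil face with its top edge at (650,95)-(638,213) and its foot at about (578,182).

```bash
python3 - <<'E'
from h import *
z=np.load('w1.npz'); c=(z['K'],z['R'],z['o'])
th=np.radians(-33.28); O=np.array([.5126,-.3115]); M=np.array([[np.cos(th),np.sin(th)],[-np.sin(th),np.cos(th)]])
def cl(p,h): 
    q=np.array(p)/6+[400,190]-.4; X=ray(q,h,c)[:,:2]; print(h,((X-O)@M.T*1000).round(1).tolist())
cl([(288,300),(268,205)],.0365)
cl([(650,95),(638,213)],.0365); cl([(578,182),(603,85)],.018)
cl([(283,263),(250,178),(575,90),(573,185)],.018)
cl([(705,290),(340,405)],.008)
B=ray([(277.5,140),(301.5,142),(272.5,191),(296.5,193)],.012,c); print(B.mean(0)); d=B[0]-B[2]+B[1]-B[3]; print(np.degrees(np.arctan2(d[1],d[0])),np.linalg.norm(d)/2, np.linalg.norm(B[0]-B[1]))
im=cv2.imread('pics/w1.png'); hsv=cv2.cvtColor(im,cv2.COLOR_BGR2HSV)
m=cv2.inRange(hsv,(100,110,60),(118,255,255)); m[:,:325]=0;m[:160]=0;m[:,530:]=0
P=ray(np.argwhere(m)[:,::-1],.008,c)[:,:2]; print(cv2.minAreaRect((P*1000).astype(np.float32)))
E
```

```text
0.0365 [[21.2, -10.8], [20.8, 13.5]]
0.0365 [[104.7, 14.2], [99.2, -13.1]]
0.018 [[97.3, -12.0], [105.5, 10.3]]
0.018 [[28.0, -11.8], [24.3, 11.9], [99.3, 11.0], [96.1, -12.4]]
0.008 [[129.0, -55.4], [38.7, -60.0]]
[ 0.45952359 -0.10298122  0.012     ]
31.85035320802365 0.0695489659872843 0.031441725016646056
((513.4795532226562, -311.2538757324219), (112.12239074707031, 257.5933532714844), 56.47168731689453)
```

Call:
arm_command:
  moves:
    - [[0,0,0,0,0,1,0.3],[0,0,0,0,0,0.25,0.3],[0.28,-0.89,0,0,0,0,0.3],[0,0,0.9,0,0,0,0.3],[0,0,0.9,0,0,0,0.3],[0,0,0.9,0,0,0,0.3],[0,0,0.7,0,0,0,0.3],[0,0,0,0,0,0,0.3]]

```text
clock: 4.65
tool_pos: [0.4557, -0.1024, 0.0489]
tool_rot: [-3.015, -0.88, 0.012]
ft_force: [0.2, -0.2, 0.2]
width: 0.702
finger_force: 0.0
```

```bash
python3 - <<'E'
from h import *
s=state(); print(s['clock'],s['tool_pos'],s['joint_pos'].round(2)); im=get_image('wrist'); cv2.imwrite('pics/w2.png',im[100:330,170:470,::-1])
c=cam('wrist',s); np.savez('w2.npz',K=c[0],R=c[1],o=c[2])
print(proj([[.459,-.1025,.012]],c)-[170,100]); print(delta([.459,-.1025,.004],np.radians(32),s))
E
```

```text
4.65 [ 0.45567957 -0.10237656  0.04886057] [-0.5   0.16  0.68  2.11 -0.12  0.92 -0.76]
[[150.43371789 126.7804291 ]]
(array([0.06119419, 0.04072228, 0.89666126]), array([-0.03199667,  0.07320129,  0.09768472]))
```

View pics/w2.png

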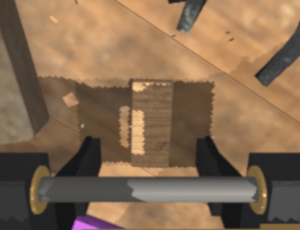

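The batten is centred between the open fingers: crop u 132–172, top edge v 80, long axis vertical in the picture.

```bash
python3 - <<'E'
from h import *
z=np.load('w2.npz'); c=(z['K'],z['R'],z['o']); s=state()
P=ray(np.array([(132,80),(172,80),(131,150),(172,150),(152,165)])+[170,100],.012,c); A=R.from_rotvec(s['tool_rot'])
print(s['clock'],A.inv().apply(P-s['tool_pos']).round(4)); print((P[0]+P[1])/2-.035*np.array([.848,.53,0]), s['tool_pos'])
print(delta([.459,-.1025,.004],np.radians(32),s))
E
```

```text
4.7 [[ 0.0383 -0.0129  0.0393]
 [ 0.0383  0.0162  0.0393]
 [-0.0183 -0.0147  0.0395]
 [-0.0182  0.0177  0.0395]
 [-0.0316  0.002   0.0396]]
[ 0.46085363 -0.10218155  0.012     ] [ 0.45753397 -0.10275027  0.05144402]
(array([0.03163192, 0.01294659, 0.94873094]), array([-0.01467729,  0.04449052,  0.08837494]))
```

Call:
arm_command:
  moves:
    - [[0.06,0.03,0.5,0,0,0.05,0.3],[0,0,0.45,0,0,0,0.3],[0,0,0,0,0,0,0.3],[0,0,0,0,0,0,1],[0,0,0,0,0,0,1],[0,0,0,0,0,0,1],[0,0,0,0,0,0,1],[0,0,0,0,0,0,1],[0,0,0,0,0,0,1]]
  newtons: 15

```text
clock: 5.6
tool_pos: [0.4629, -0.1021, 0.0056]
tool_rot: [-3.019, -0.869, -0.001]
ft_force: [-2.7, 0.3, 5.9]
width: 0.344
finger_force: 15.0
```

Call:
arm_command:
  moves:
    - [[0,0,-0.5,0,0,0,1],[0,0,-0.8,0,0,0,1],[0,0,-0.7,0,0,0,1],[0,0,0,0,0,1,1],[0,0,0,0,0,1,1],[0,0,0,0,0,1,1],[0,0,0,0,0,1,1],[0,0,0,0,0,1,1],[0,0,0,0,0,1,1],[0,0,0,0,0,1,1],[0,0,0,0,0,1,1],[0,0,0,0,0,1,1],[0,0,0,0,0,1,1],[0,0,0,0,0,1,1],[0,0,0,0,0,0.4,1],[0,0,0,0,0,0,1]]

```text
clock: 7.2
tool_pos: [0.4624, -0.1022, 0.105]
tool_rot: [3.01, -0.898, -0.0]
ft_force: [-0.4, -0.2, 0.1]
width: 0.339
finger_force: 15.0
```

```bash
python3 - <<'E'
from h import *
s=state(); print(s['clock'],s['tool_pos'],s['joint_pos'].round(2)); im=get_image('wrist'); cv2.imwrite('pics/w3.png',im[:,:,::-1])
c=cam('wrist',s); np.savez('w3.npz',K=c[0],R=c[1],o=c[2],tp=s['tool_pos'],tr=s['tool_rot'])
print(delta([.5635,-.3447,.06],np.radians(-33.4),s))
E
```

```text
7.2 [ 0.46242536 -0.10224099  0.10503474] [-0.6   0.07  0.77  2.06 -0.06  1.03 -1.96]
(array([4.3481963 , 2.94865155, 0.90048663]), array([0.00165745, 0.00159837, 0.03047822]))
```

View pics/w3.png

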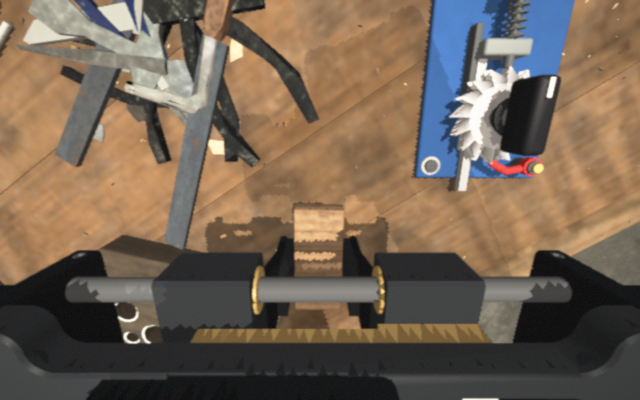

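The batten is held level between the fingers (u 293–345, near end edge at v≈205). The knob is upper right at (530,115), with its white mark at the anvil end.

```bash
python3 - <<'E'
from h import *
p=camera_params('wrist'); Mi=np.linalg.inv(p['mount'])
for x in (.030,.035,.040):
  for z in (.0056,-.0064):
    for y in (-.015,.015):
        q=Mi@[x,y,z,1]; print(x,z,y,(q[0]/q[2]*p['fx']+p['cx']).round(1),(q[1]/q[2]*p['fy']+p['cy']).round(1))
d=np.load('w3.npz'); c=(d['K'],d['R'],d['o']); print(ray([(550,76),(541,154),(502,150),(515,78)],.075,c))
g=cv2.cvtColor(cv2.imread('pics/w3.png'),cv2.COLOR_BGR2GRAY); print(g[194:236,315:325].mean(1).astype(int))
E
```

```text
0.03 0.0056 -0.015 295.5 205.0
0.03 0.0056 0.015 342.9 205.0
0.03 -0.0064 -0.015 293.9 211.1
0.03 -0.0064 0.015 344.6 211.1
0.035 0.0056 -0.015 295.3 197.4
0.035 0.0056 0.015 343.1 197.4
0.035 -0.0064 -0.015 293.7 203.1
0.035 -0.0064 0.015 344.9 203.0
0.04 0.0056 -0.015 295.1 189.7
0.04 0.0056 0.015 343.3 189.7
0.04 -0.0064 -0.015 293.5 194.8
0.04 -0.0064 0.015 345.1 194.8
[[ 0.47257744 -0.28352071  0.075     ]
 [ 0.42836701 -0.26169136  0.075     ]
 [ 0.44557623 -0.24039155  0.075     ]
 [ 0.48361866 -0.26457733  0.075     ]]
[130 129 130 132 134 136 137 131 112  93  87  88  98 111 117 132 154 163
 167 172 175 176 181 189 195 198 198 193 187 186 188 191 193 193 192 189
 182 178 186 198 202 199]
```

Call:
arm_command:
  moves:
    - [[0.737,0.49,0,0,0,0,1],[0.737,0.49,0,0,0,0,1],[0.737,0.49,0,0,0,0,1],[0.737,0.49,0,0,0,0,1],[0.737,0.49,0,0,0,0,1],[0.737,0.49,0,0,0,0.03,1],[0,0,0,0,0,0,1],[0,0,0.6,0,0,0,1],[0,0,0.3,0,0,0,1],[0,0,0,0,0,0,1],[0,0,0,0,0,0,1]]

```text
clock: 8.35
tool_pos: [0.5672, -0.3457, 0.0604]
tool_rot: [-3.01, 0.9, 0.001]
ft_force: [0.3, 0.3, 1.4]
width: 0.341
finger_force: 15.0
```

```bash
python3 - <<'E'
from h import *
s=state(); print(s['clock'],s['tool_pos'],s['joint_pos'].round(2)); im=get_image('wrist'); cv2.imwrite('pics/w4.png',im[90:360,130:510,::-1])
c=cam('wrist',s); np.savez('w4.npz',K=c[0],R=c[1],o=c[2],tp=s['tool_pos'],tr=s['tool_rot'])
print(delta([.5664,-.3466,.0245],np.radians(-33.4),s))
E
```

```text
8.35 [ 0.56719876 -0.34570577  0.06038385] [-0.07  0.59  0.76  1.63 -0.44  1.1  -1.34]
(array([-0.00322755,  0.02371514,  0.71767856]), array([5.47028561e-05, 4.25959777e-03, 1.75217559e-02]))
```

View pics/w4.png

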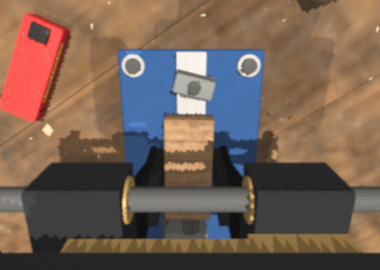

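The view shows the batten (crop u 163–214, end v≈115) above the bed, in line with the bed bar (u 178–207), with the slightly skewed anvil beyond it at (193,84).

```bash
python3 - <<'E'
from h import *
d=np.load('w4.npz'); c=(d['K'],d['R'],d['o']); off=np.array([130,90]); A=R.from_rotvec(d['tr'])
def t(n,p,h): print(n,(A.inv().apply(ray(np.array(p)+off,h,c)-d['tp'])*1000).round(1)[:,:2].tolist())
t('anvil face top',[(171,90),(214,101)],.0365); t('bed edges',[(178,52),(207,52)],.018); t('bolts',[(133,65),(249,66)],.010)
t('plate far corners',[(119,50),(264,50)],.008); t('batten top end',[(164,116),(214,116)],.0668);t('batten bot end',[(164,114),(214,114)],.0548)
E
```

```text
anvil face top [[42.2, -12.4], [34.4, 17.2]]
bed edges [[66.0, -8.0], [66.0, 12.9]]
bolts [[55.7, -42.5], [54.9, 45.5]]
plate far corners [[66.7, -52.8], [66.6, 56.5]]
batten top end [[33.2, -14.9], [33.2, 14.5]]
batten bot end [[30.7, -15.9], [30.7, 15.7]]
```

Call:
arm_command:
  moves:
    - [[-0.02,0.04,0.25,0,0,0.02,1],[0,0,0.25,0,0,0,1],[0,0,0.14,0,0,0,1],[0,0,0,0,0,0,1],[0,0,0,0,0,0,1],[0,0,0,0,0,0,1]]

```text
clock: 9.0
tool_pos: [0.5654, -0.3476, 0.0284]
tool_rot: [3.008, -0.905, 0.001]
ft_force: [0.4, 0.0, -0.0]
width: 0.34
finger_force: 15.0
```

Call:
arm_command:
  moves:
    - [[0,0,0.05,0,0,0,1],[0,0,0.04,0,0,0,1],[0,0,0,0,0,0,1],[0,0,0,0,0,0,1]]

```text
clock: 9.4
tool_pos: [0.5653, -0.3474, 0.0236]
tool_rot: [3.008, -0.905, 0.0]
ft_force: [0.3, 0.0, 0.9]
width: 0.345
finger_force: 15.0
```

Call:
arm_command:
  moves:
    - [[0,0,0,0,0,0,0.55],[0,0,0,0,0,0,0.5],[0,0,0,0,0,0,0.45],[0,0,0,0,0,0,0.45],[0,0,-0.4,0,0,0,0.45],[0,0,-0.8,0,0,0,0.45],[0,0,-0.8,0,0,0,0.45],[0,0,-0.6,0,0,0,0.45],[-0.7,0,0,0,0,0,0.45],[-0.8,0,0,0,0,0,0.45],[0,0,0,0,0,0,0.45],[0,0,0,0,0,0,0.45]]

```text
clock: 10.6
tool_pos: [0.5026, -0.3053, 0.154]
tool_rot: [-3.007, 0.904, -0.002]
ft_force: [1.2, -0.3, 0.4]
width: 0.549
finger_force: 0.0
```

```bash
python3 - <<'E'
from h import *
s=state(); print(s['clock'],s['tool_pos'],s['joint_pos'].round(2)); im=get_image('wrist'); cv2.imwrite('pics/w5.png',im[:,:,::-1])
c=cam('wrist',s); np.savez('w5.npz',K=c[0],R=c[1],o=c[2],tp=s['tool_pos'],tr=s['tool_rot'])
cv2.imwrite('pics/w5c.png',cv2.resize(im[60:300,180:460,::-1],None,fx=2.5,fy=2.5,interpolation=cv2.INTER_CUBIC))
E
```

```text
10.6 [ 0.50263918 -0.30529998  0.15396477] [-0.23  0.33  0.87  1.74 -0.27  1.19 -1.45]
```

View pics/w5c.png

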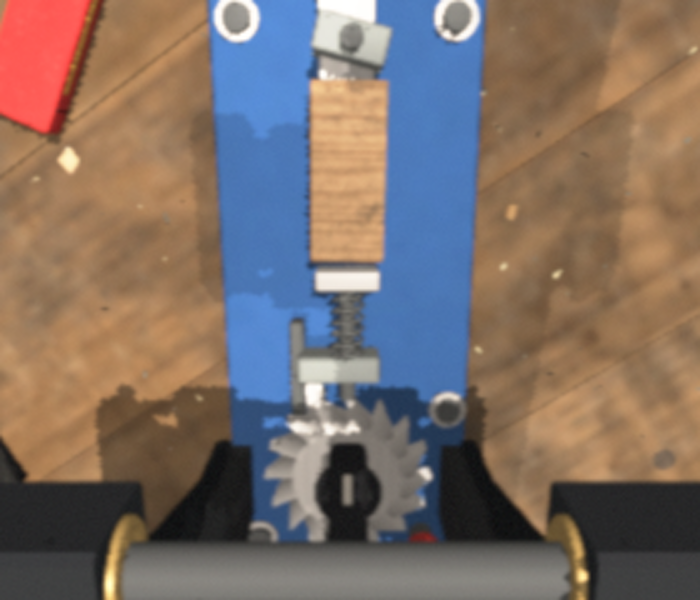

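The batten lies flat on the bed, let go (crop u 310–388, v 80–265), with gaps to the anvil and the jaw. The knob bar is in line with the clamp at (348,490). Next I'll turn the wrist half round for the winding range and get the knob's bar angle numerically.

Call:
arm_command:
  moves:
    - [[0,0,0,0,0,-1,0.45],[0,0,0,0,0,-1,0.45],[0,0,0,0,0,-1,0.45],[0,0,0,0,0,-1,0.45],[0,0,0,0,0,-1,0.45],[0,0,0,0,0,-1,0.45],[0,0,0,0,0,-1,0.45],[0,0,0,0,0,-1,0.45],[0,0,0,0,0,-1,0.45],[0,0,0,0,0,-1,0.45],[0,0,0,0,0,-1,0.45],[0,0,0,0,0,-1,0.45],[0,0,0,0,0,-1,0.45],[0,0,0,0,0,-1,0.45],[0,0,0,0,0,-1,0.45],[0,0,0,0,0,-1,0.45],[0,0,0,0,0,-1,0.45],[0,0,0,0,0,-1,0.45],[0,0,0,0,0,-1,0.45],[0,0,0,0,0,-1,0.45]]

```text
clock: 12.65
tool_pos: [0.5035, -0.3068, 0.1534]
tool_rot: [2.383, 2.047, -0.001]
ft_force: [0.2, 0.7, -1.3]
width: 0.552
finger_force: 0.0
```

Call:
arm_command:
  moves:
    - [[0,0,0,0,0,-1,0.45],[0,0,0,0,0,-1,0.45],[0,0,0,0,0,-1,0.45],[0,0,0,0,0,-1,0.45],[0,0,0,0,0,-1,0.45],[0,0,0,0,0,-1,0.45],[0,0,0,0,0,-1,0.45],[0,0,0,0,0,-1,0.45],[0,0,0,0,0,-1,0.45],[0,0,0,0,0,-1,0.45],[0,0,0,0,0,-1,0.45],[0,0,0,0,0,-0.4,0.45],[0,0,0,0,0,0,0.45],[0,0,0,0,0,0,0.45]]

```text
clock: 14.05
tool_pos: [0.5031, -0.3066, 0.1534]
tool_rot: [0.91, 3.007, -0.0]
ft_force: [0.5, 0.1, 0.3]
width: 0.547
finger_force: 0.0
```

```bash
python3 - <<'E'
from h import *
s=state(); print(s['clock'],s['tool_pos'],s['joint_pos'].round(2)); print('d',delta([.450,-.2707,.1],np.radians(146.6),s))
k=np.array([.450,-.2707])
# w3: white mark on black bar
im=cv2.imread('pics/w3.png'); d=np.load('w3.npz'); c=(d['K'],d['R'],d['o'])
g=cv2.cvtColor(im,cv2.COLOR_BGR2GRAY); m=(g>170).astype(np.uint8); m[:72]=0;m[100:]=0;m[:,:540]=0;m[:,559:]=0
n,l,st,ce=cv2.connectedComponentsWithStats(m); print(st.tolist(),ce.round(1).tolist())
b=1+np.argmax(st[1:,4]); X=ray(ce[b],.075,c)[0,:2]; print('mark',X,np.linalg.norm(X-k),np.degrees(np.arctan2(*(X-k)[::-1])))
dk=(g<60).astype(np.uint8); dk[:60]=0;dk[175:]=0;dk[:,:490]=0;dk[:,575:]=0
for v in range(76,160,6): print(v,np.where(dk[v])[0][[0,-1]] if dk[v].any() else None)
# top
im=cv2.imread('pics/top0.png'); g=cv2.cvtColor(im,cv2.COLOR_BGR2GRAY); print(g[238:262,366:392])
E
```

```text
14.05 [ 0.50309124 -0.30658722  0.1534074 ] [ 0.17  0.26  0.36  1.72 -0.1   1.17  1.54]
d (array([1.28169702, 0.00866299, 1.06805756]), array([-0.00204417,  0.00068764, -0.04875521]))
[[0, 0, 640, 400, 255877], [547, 77, 10, 21, 123]] [[319.4, 199.6], [551.1, 86.8]]
mark [ 0.46602145 -0.28193457] 0.019567891119320162 -35.038941787646
76 [537 549]
82 [515 558]
88 [512 557]
94 [510 556]
100 [505 554]
106 [498 553]
112 [492 552]
118 [490 550]
124 [492 548]
130 [496 547]
136 [502 546]
142 [501 544]
148 [501 543]
154 [518 537]
[[156 156 156 155 202 245 142 110 150 159 247 245 230 162 247 246 174  95
   87 190 121  90  89 116 159 141]
 [156 156 104 101 113 241 247 242 221 168 246 246 231 186 246 246 229  88
  185 236 140  90 145 147 149 149]
 [156 156  95  74  73 138 247 247 239 203 237 247 246 239 247 245 153  91
  232 242 144 130 150 150 150 150]
 [155 135 210 166 184 188 195 247 245 244 247 247 247 247 247 150  60  62
  125 121 129 133 135 151 150 150]
 [102 211 247 247 243 233 244 247 247 247 247 247 226 219 160  54  44  82
  114 244 165 102 247 204 152 150]
 [ 90 117 172 247 247 247 2
[... 1344 characters left out ...]
47 247 247
  247 247 247 234 142 150 151 150]
 [195 247 175 133 140 159 187 124  44  62  78  94  85  66 243 247 247 247
  226 236 244 247 246 205 153 150]
 [208 163  99  97 141 169 187 143 111  94  49  64  69 199 240 246 246 247
  171 174 176 218 179 159 151 150]
 [193  99  91  92 156 179 148 124 150 244 210 143 141 247 239 219 240 247
  233 157 151 157 150 151 151 150]
 [132  91  91  91 130 171 186 174 227 246 246 182 227 247 232 162 222 244
  247 238 157 150 151 152 151 150]
 [118  92  91  91 110 181 158 113 196 247 195 143 218 245 244 115 115 187
  209 245 161 150 150 150 150 150]
 [151  94  91  91  86 144 138  83 141 247 174 100 185 235 247 117  87 150
  156 176 153 150 150 149 150 151]]
```

Call:
arm_command:
  moves:
    - [[0.64,0,0,0,0,0.15,0.45],[0.64,0,0,0,0,0,0.45],[0,0,0.7,0,0,0,0.45],[0,0,0.7,0,0,0,0.45],[0,0,0.5,0,0,0,0.45],[0,0,0.29,0,0,0,0.45],[0,0,0,0,0,0,0.45],[0,0,0,0,0,0,0.45],[0,0,0,0,0,0,0.45]]

```text
clock: 14.95
tool_pos: [0.4504, -0.2707, 0.0452]
tool_rot: [0.93, 2.999, -0.0]
ft_force: [0.2, 0.0, -0.5]
width: 0.549
finger_force: 0.0
```

```bash
python3 - <<'E'
from h import *
s=state(); print(s['clock'],s['joint_pos'].round(2),s['moment'].round(3)); print('d',delta([.450,-.2707,.044],np.radians(145.5),s))
im=get_image('wrist')[:,:,::-1]; cv2.imwrite('pics/w6.png',im); c=cam('wrist',s)
print(proj([[.45,-.2707,.075]],c)); cv2.imwrite('pics/w6c.png',cv2.resize(im[120:320,160:480],None,fx=2.4,fy=2.4,interpolation=cv2.INTER_CUBIC))
E
```

```text
14.95 [ 0.15  0.26  0.35  1.98 -0.11  0.92  1.52] [-0.045 -0.053 -0.016]
d (array([ 0.0066764 , -0.00456649,  0.02333801]), array([0.00312094, 0.01666879, 0.00806197]))
[[316.40196239 274.94122466]]
```

View pics/w6c.png

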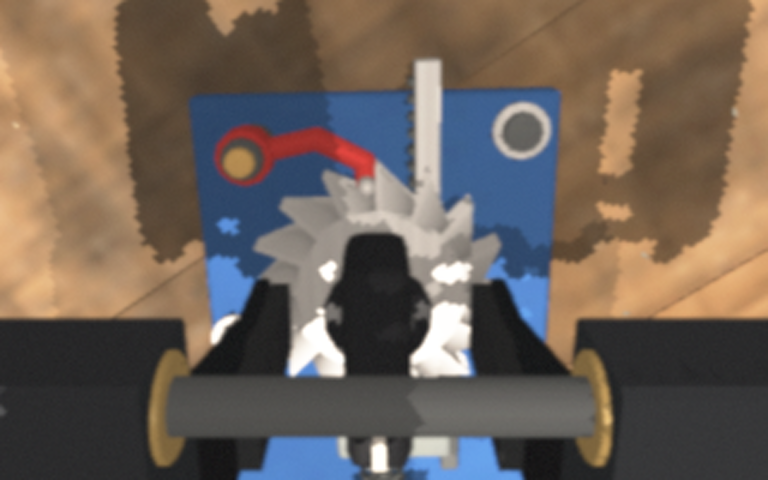

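The knob bar stands upright and centred between the fingers at (378,300), and the pawl tip on the wheel is visible at (365,175). Closing on it now.

Call:
arm_command:
  moves:
    - [[0,0,0,0,0,0,1],[0,0,0,0,0,0,1],[0,0,0,0,0,0,1],[0,0,0,0,0,0,1],[0,0,0,0,0,0,1],[0,0,0,0,0,0,1],[0,0,0,0,0,0,1]]
  newtons: 45

```text
clock: 15.7
tool_pos: [0.4495, -0.2707, 0.0443]
tool_rot: [0.93, 3.001, -0.001]
ft_force: [-1.9, -3.3, 4.6]
width: 0.302
finger_force: 45.0
```

```bash
cat > st.py <<'E'
from h import *
s=state(); x=R.from_rotvec(s['tool_rot']).as_matrix()[:,0]; yaw=np.arctan2(x[1],x[0])
if yaw<-2.5: yaw+=2*np.pi
print('t %.2f yaw %.4f M %s F %s w %.3f q7 %.2f tau7 %.3f pos %s'%(s['clock'],yaw,s['moment'].round(3),s['ft_force'].round(1),s['width'],s['joint_pos'][6],s['joint_torque'][6],s['tool_pos'].round(4)))
E
python3 st.py
```

```text
t 15.70 yaw 2.5403 M [-0.716  0.631 -0.002] F [-1.9 -3.3  4.6] w 0.302 q7 1.52 tau7 0.006 pos [ 0.4495 -0.2707  0.0443]
```

The opening of 26 mm means the tips are on the round hub under the bar, so I'll open, rise 8 mm and grip again.

Call:
arm_command:
  moves:
    - [[0,0,0,0,0,0,0.5],[0,0,0,0,0,0,0.5],[0,0,0,0,0,0,0.5],[0,0,-0.16,0,0,0,0.5],[0,0,0,0,0,0,0.5],[0,0,0,0,0,0,1],[0,0,0,0,0,0,1],[0,0,0,0,0,0,1],[0,0,0,0,0,0,1],[0,0,0,0,0,0,1],[0,0,0,0,0,0,1],[0,0,0,0,0,0,1]]

```text
clock: 16.9
tool_pos: [0.4491, -0.2705, 0.052]
tool_rot: [-0.93, -3.0, 0.001]
ft_force: [-2.8, -2.5, 1.4]
width: 0.181
finger_force: 45.0
```

```bash
python3 st.py
```

```text
t 16.90 yaw 2.5403 M [-0.475  0.59   0.007] F [-2.8 -2.5  1.4] w 0.181 q7 1.52 tau7 0.004 pos [ 0.4491 -0.2705  0.052 ]
```

Call:
arm_command:
  moves:
    - [[0,0,0,0,0,0.5,1],[0,0,0,0,0,0.5,1],[0,0,0,0,0,0.5,1],[0,0,0,0,0,0.5,1],[0,0,0,0,0,0,1],[0,0,0,0,0,0,1]]

```text
clock: 17.5
tool_pos: [0.4494, -0.2702, 0.052]
tool_rot: [-1.222, -2.894, 0.0]
ft_force: [-2.6, -0.7, 0.2]
width: 0.18
finger_force: 45.0
```

```bash
python3 st.py
```

```text
t 17.50 yaw 2.3422 M [-0.292  0.5    0.011] F [-2.6 -0.7  0.2] w 0.180 q7 1.33 tau7 -0.125 pos [ 0.4494 -0.2702  0.052 ]
```

Call:
arm_command:
  moves:
    - [[0,0,0,0,0,0.5,1],[0,0,0,0,0,0.5,1],[0,0,0,0,0,0.5,1],[0,0,0,0,0,0.5,1],[0,0,0,0,0,0.3,1],[0,0,0,0,0,0,1],[0,0,0,0,0,0,1]]

```text
clock: 18.2
tool_pos: [0.4497, -0.27, 0.052]
tool_rot: [-1.546, -2.735, -0.0]
ft_force: [-0.5, -0.6, -1.8]
width: 0.183
finger_force: 45.0
```

```bash
python3 st.py
```

```text
t 18.20 yaw 2.1125 M [-0.083  0.1    0.001] F [-0.5 -0.6 -1.8] w 0.183 q7 1.11 tau7 -0.055 pos [ 0.4497 -0.27    0.052 ]
```

Call:
arm_command:
  moves:
    - [[0,0,0,0,0,0.5,1],[0,0,0,0,0,0.5,1],[0,0,0,0,0,0.5,1],[0,0,0,0,0,0.5,1],[0,0,0,0,0,0,1],[0,0,0,0,0,0,1]]

```text
clock: 18.8
tool_pos: [0.45, -0.2699, 0.052]
tool_rot: [1.81, 2.567, 0.001]
ft_force: [2.8, -0.2, -4.5]
width: 0.18
finger_force: 45.0
```

```bash
python3 st.py
```

```text
t 18.80 yaw 1.9132 M [ 0.085 -0.523 -0.086] F [ 2.8 -0.2 -4.5] w 0.180 q7 0.92 tau7 -0.118 pos [ 0.45   -0.2699  0.052 ]
```

Call:
arm_command:
  moves:
    - [[0,0,0,0,0,0.5,1],[0,0,0,0,0,0.5,1],[0,0,0,0,0,0.1,1],[0,0,0,0,0,0,1],[0,0,0,0,0,0,1]]

```text
clock: 19.3
tool_pos: [0.4501, -0.2698, 0.052]
tool_rot: [1.949, 2.463, 0.001]
ft_force: [4.2, 1.4, -7.0]
width: 0.178
finger_force: 45.0
```

```bash
python3 st.py
```

```text
t 19.30 yaw 1.8029 M [ 0.265 -1.217  0.018] F [ 4.2  1.4 -7. ] w 0.178 q7 0.81 tau7 0.025 pos [ 0.4501 -0.2698  0.052 ]
```

Call:
arm_command:
  moves:
    - [[0,0,0,0,0,0.5,1],[0,0,0,0,0,0.5,1],[0,0,0,0,0,0,1],[0,0,0,0,0,0,1]]

```text
clock: 19.7
tool_pos: [0.4503, -0.2698, 0.052]
tool_rot: [2.069, 2.363, 0.001]
ft_force: [5.5, 1.1, -7.7]
width: 0.181
finger_force: 45.0
```

```bash
python3 st.py
```

```text
t 19.70 yaw 1.7029 M [ 0.18 -1.33  0.02] F [ 5.5  1.1 -7.7] w 0.181 q7 0.72 tau7 -0.070 pos [ 0.4503 -0.2698  0.052 ]
```

Call:
arm_command:
  moves:
    - [[0,0,0,0,0,0.5,1],[0,0,0,0,0,0.5,1],[0,0,0,0,0,0,1],[0,0,0,0,0,0,1]]

```text
clock: 20.1
tool_pos: [0.4505, -0.2698, 0.0521]
tool_rot: [2.185, 2.256, 0.001]
ft_force: [7.1, 1.4, -9.3]
width: 0.177
finger_force: 45.0
```

```bash
python3 st.py
```

```text
t 20.10 yaw 1.6030 M [ 0.257 -1.475  0.052] F [ 7.1  1.4 -9.3] w 0.177 q7 0.62 tau7 -0.086 pos [ 0.4505 -0.2698  0.0521]
```

Call:
arm_command:
  moves:
    - [[0,0.02,0.02,0,0,0,1],[0,0,0,0,0,0,1],[0,0,0,0,0,0,1]]

```text
clock: 20.4
tool_pos: [0.4506, -0.2699, 0.0519]
tool_rot: [-2.186, -2.256, -0.001]
ft_force: [-2.0, 4.5, 8.3]
width: 0.185
finger_force: 45.0
```

```bash
python3 st.py
```

```text
t 20.40 yaw 1.6023 M [0.93  0.392 0.033] F [-2.   4.5  8.3] w 0.185 q7 0.62 tau7 -0.036 pos [ 0.4506 -0.2699  0.0519]
```

Call:
arm_command:
  moves:
    - [[0,0,0,0,0,0.5,1],[0,0,0,0,0,0.5,1],[0,0,0,0,0,0,1],[0,0,0,0,0,0,1]]

```text
clock: 20.8
tool_pos: [0.4507, -0.2699, 0.0519]
tool_rot: [-2.296, -2.144, -0.001]
ft_force: [-0.1, 4.4, 6.5]
width: 0.179
finger_force: 45.0
```

```bash
python3 st.py
```

```text
t 20.80 yaw 1.5023 M [0.875 0.263 0.012] F [-0.1  4.4  6.5] w 0.179 q7 0.53 tau7 -0.096 pos [ 0.4507 -0.2699  0.0519]
```

Call:
arm_command:
  moves:
    - [[0,0,0,0,0,0.5,1],[0,0,0,0,0,0.5,1],[0,0,0,0,0,0,1],[0,0,0,0,0,0,1]]

```text
clock: 21.2
tool_pos: [0.4509, -0.2698, 0.0519]
tool_rot: [-2.4, -2.027, -0.001]
ft_force: [-0.2, 4.3, 6.5]
width: 0.178
finger_force: 45.0
```

```bash
python3 st.py
```

```text
t 21.20 yaw 1.4024 M [ 0.808  0.141 -0.004] F [-0.2  4.3  6.5] w 0.178 q7 0.43 tau7 -0.094 pos [ 0.4509 -0.2698  0.0519]
```

Call:
arm_command:
  moves:
    - [[0,0,0,0,0,0.5,1],[0,0,0,0,0,0.5,1],[0,0,0,0,0,0,1],[0,0,0,0,0,0,1]]

```text
clock: 21.6
tool_pos: [0.4511, -0.2699, 0.0519]
tool_rot: [2.499, 1.904, 0.002]
ft_force: [0.9, 4.6, 4.7]
width: 0.184
finger_force: 45.0
```

```bash
python3 st.py
```

```text
t 21.60 yaw 1.3025 M [ 0.775 -0.073  0.073] F [0.9 4.6 4.7] w 0.184 q7 0.34 tau7 -0.142 pos [ 0.4511 -0.2699  0.0519]
```

Call:
arm_command:
  moves:
    - [[0,0,0,0,0,0.5,1],[0,0,0,0,0,0.5,1],[0,0,0,0,0,0,1],[0,0,0,0,0,0,1]]

```text
clock: 22.0
tool_pos: [0.4513, -0.27, 0.0519]
tool_rot: [2.59, 1.778, 0.002]
ft_force: [1.1, 3.8, 6.7]
width: 0.179
finger_force: 45.0
```

```bash
python3 st.py
```

```text
t 22.00 yaw 1.2032 M [ 0.754 -0.184  0.075] F [1.1 3.8 6.7] w 0.179 q7 0.24 tau7 -0.175 pos [ 0.4513 -0.27    0.0519]
```

Call:
arm_command:
  moves:
    - [[0,0,0,0,0,0.5,1],[0,0,0,0,0,0.5,1],[0,0,0,0,0,0,1],[0,0,0,0,0,0,1]]

```text
clock: 22.4
tool_pos: [0.4514, -0.2701, 0.0519]
tool_rot: [2.675, 1.646, 0.002]
ft_force: [2.5, 3.7, 5.4]
width: 0.185
finger_force: 45.0
```

```bash
python3 st.py
```

```text
t 22.40 yaw 1.1033 M [ 0.731 -0.32   0.096] F [2.5 3.7 5.4] w 0.185 q7 0.15 tau7 -0.197 pos [ 0.4514 -0.2701  0.0519]
```

Call:
arm_command:
  moves:
    - [[0,0,0,0,0,0.5,1],[0,0,0,0,0,0.5,1],[0,0,0,0,0,0,1],[0,0,0,0,0,0,1]]

```text
clock: 22.8
tool_pos: [0.4516, -0.2701, 0.0519]
tool_rot: [2.753, 1.511, 0.002]
ft_force: [2.5, 3.5, 5.8]
width: 0.177
finger_force: 45.0
```

```bash
python3 st.py
```

```text
t 22.80 yaw 1.0038 M [ 0.678 -0.434  0.154] F [2.5 3.5 5.8] w 0.177 q7 0.05 tau7 -0.201 pos [ 0.4516 -0.2701  0.0519]
```

Call:
arm_command:
  moves:
    - [[0,0,0,0,0,0.5,1],[0,0,0,0,0,0.6,1],[0,0,0,0,0,0,1],[0,0,0,0,0,0,1]]

```text
clock: 23.2
tool_pos: [0.4518, -0.2702, 0.0519]
tool_rot: [2.831, 1.358, 0.003]
ft_force: [3.8, 3.0, 5.3]
width: 0.184
finger_force: 45.0
```

```bash
python3 st.py; python3 - <<'E'
from h import *
im=get_image('wrist')[:,:,::-1]; cv2.imwrite('pics/w7.png',im)
E
```

```text
t 23.20 yaw 0.8945 M [ 0.599 -0.652  0.154] F [3.8 3.  5.3] w 0.184 q7 -0.05 tau7 -0.269 pos [ 0.4518 -0.2702  0.0519]
```

```bash
python3 - <<'E'
from h import *
L=[]
for i in range(8):
    get_image('wrist'); s=state(); L.append([s['moment'][2],s['joint_torque'][6],*s['ft_force'][:2]])
L=np.array(L); print(L.mean(0).round(3),L.std(0).round(3)); print(L[:,0].round(3))
E
python3 st.py
```

```text
[ 0.176 -0.171  3.699  2.867] [0.034 0.001 0.305 0.598]
[0.159 0.216 0.153 0.15  0.116 0.205 0.194 0.215]
t 23.65 yaw 0.8945 M [ 0.647 -0.711  0.215] F [3.3 2.4 5.2] w 0.178 q7 -0.05 tau7 -0.171 pos [ 0.4518 -0.2703  0.0519]
```

Call:
arm_command:
  moves:
    - [[0,0,0,0,0,0.5,1],[0,0,0,0,0,0,1],[0,0,0,0,0,0,1],[0,0,0,0,0,-0.4,1],[0,0,0,0,0,-0.4,1],[0,0,0,0,0,-0.4,1],[0,0,0,0,0,-0.2,1],[0,0,0,0,0,0,1],[0,0,0,0,0,0,1]]

```text
clock: 24.55
tool_pos: [0.4517, -0.2702, 0.0519]
tool_rot: [2.768, 1.484, 0.003]
ft_force: [3.5, 3.8, 6.5]
width: 0.179
finger_force: 45.0
```

```bash
cat > av.py <<'E'
from h import *
L=[]
for i in range(6):
    get_image('wrist'); s=state(); L.append([s['moment'][2],s['joint_torque'][6]])
print(np.mean(L,0).round(3))
E
python3 av.py; python3 st.py
```

```text
[ 0.132 -0.147]
t 24.85 yaw 0.9845 M [ 0.712 -0.617  0.106] F [3.1 3.8 6.5] w 0.178 q7 0.03 tau7 -0.148 pos [ 0.4516 -0.2702  0.0519]
```

Call:
arm_command:
  moves:
    - [[0,0,0,0,0,-0.3,1],[0,0,0,0,0,-0.3,1],[0,0,0,0,0,0,1],[0,0,0,0,0,0,1]]

```text
clock: 25.25
tool_pos: [0.4517, -0.27, 0.0519]
tool_rot: [2.723, 1.565, 0.003]
ft_force: [4.2, 5.1, 6.9]
width: 0.181
finger_force: 45.4
```

```bash
python3 av.py; python3 st.py
```

```text
[-0.736  0.746]
t 25.55 yaw 1.0430 M [ 0.882 -0.625 -0.711] F [3.9 3.9 6.8] w 0.183 q7 0.09 tau7 0.744 pos [ 0.4517 -0.27    0.0519]
```

Call:
arm_command:
  moves:
    - [[0,0,0,0,0,0.4,1],[0,0,0,0,0,0,1],[0,0,0,0,0,0,0.7],[0,0,0,0,0,0,0.5],[0,0,0,0,0,0,0.45],[0,0,0,0,0,0,0.45],[0,0,-0.4,0,0,0,0.45],[0,0,-0.8,0,0,0,0.45],[0,0,-0.8,0,0,0,0.45],[0,0,-0.8,0,0,0,0.45],[0,0,0,0,0,0,0.45],[0,0,0,0,0,0,0.45]]

```text
clock: 26.75
tool_pos: [0.4508, -0.2704, 0.1916]
tool_rot: [2.755, 1.507, 0.002]
ft_force: [0.7, -0.1, -0.7]
width: 0.55
finger_force: 0.0
```

```bash
python3 st.py; python3 - <<'E'
from h import *
s=state(); c=cam('wrist',s); im=get_image('wrist')[:,:,::-1]; cv2.imwrite('pics/w8.png',im)
k=np.array([.4505,-.2705])
# knob mark: bright blob around radius 19.6mm at z=.075
g=cv2.cvtColor(im.copy(),cv2.COLOR_BGR2GRAY)
for a in range(-180,180,5):
    q=proj([[k[0]+.02*np.cos(np.radians(a)),k[1]+.02*np.sin(np.radians(a)),.075]],c)[0].astype(int)
    if 0<=q[0]<640 and 0<=q[1]<400: print(a,g[q[1],q[0]],end='; ')
# batten in top view
t=get_image('top')[:,:,::-1]; cv2.imwrite('pics/top9.png',t)
E
```

```text
t 26.75 yaw 1.0011 M [-0.084  0.124 -0.014] F [ 0.7 -0.1 -0.7] w 0.550 q7 -0.05 tau7 -0.057 pos [ 0.4508 -0.2704  0.1916]
-180 107; -175 117; -170 129; -165 152; -160 185; -155 208; -150 135; -145 98; -140 73; -135 45; -130 50; -125 134; -120 246; -115 233; -110 97; -105 75; -100 60; -95 86; -90 225; -85 242; -80 215; -75 117; -70 145; -65 216; -60 234; -55 239; -50 172; -45 162; -40 213; -35 227; -30 238; -25 250; -20 249; -15 239; -10 231; -5 240; 0 172; 5 125; 10 122; 15 116; 20 75; 25 69; 30 69; 35 32; 40 36; 45 40; 50 41; 55 45; 60 45; 65 42; 70 49; 75 85; 80 154; 85 131; 90 126; 95 127; 100 129; 105 127; 110 125; 115 126; 120 125; 125 121; 130 119; 135 121; 140 129; 145 145; 150 149; 155 176; 160 203; 165 224; 170 223; 175 146;
```

The torque test shows the pawl caught on the 1.57 tooth: 0.13 N m dropped to hard reverse resistance on backing off. The knob mark is also about 85–90° round. Handing in.

```bash
python3 -c "
from workcell import *
print(sign_off())"
```

```text
the job is handed in; nothing more can be done
None
```

The job is handed in: the batten lies on the bed, clamped between jaw and anvil, with the knob held by the pawl on the 1.57 rad tooth, the second click past a bite felt at about 1.1 rad, at an estimated 18 N or so; the hand-in call gave no verdict.

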